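Find the carburetor with the tired spring and knock down its tag

ROBOT

A 7-joint arm with a two-finger parallel gripper is mounted at the origin on the work surface. World frame = base frame: x ahead of the robot, y to its left, z up, the work surface at z = 0. Lengths are in m, angles in rad, forces in N, time in s.
With the tool pointing down it reaches from about 0.425 to 0.875 m from the base axis. Payload 8.4 kg.
Tool frame: the origin (TCP) lies midway between the tips of the shut fingers; the grasp point (between the pads) lies 19 mm behind it; z points along the fingers, y is the direction in which the jaws open and shut (so a half turn about z gives the same grasp; the last joint's range is limited). The gripper opens to 87 mm and grips with 3 to 60 N. Pads are 19 mm wide; open, the fingers measure 117 mm over their backs; the gripper's body (75 mm by 190 mm) begins 51 mm behind the grasp point.
Start: joints at [-1.255, 0.333, 0.04, 1.465, -0.013, 1.343, -0.059], TCP at [0.262, 0.595, 0.223] pointing down, gripper open.
Joint ranges: [-2.58, 2.58], [-0.38, 2.09], [-1.3, 1.39], [0.25, 2.4], [-1.5, 4.64], [0.08, 2.09], [-2.65, 2.65]. Speed limits (rad/s): [2.22, 2.22, 2.79, 2.79, 3.14, 3.14, 3.14].

INTERFACE

Orientations are given as [roll, pitch, yaw] about the fixed x, y, z axes, in that order (R = Rz(yaw) Ry(pitch) Rx(roll)).
In Python, from plant import * gives the robot as it stands.
- The arm moves only by the tool arm_command, never from a script. Its argument "motion" is a list of rows, each a list of 3 entries, a list of its own where there are three numbers: the shift along the tool's x, y, z in mm, then the turn, a rotation vector about the tool's x, y, z in degrees, then the opening, from 0 (shut) to 1 (fully open). A call has 1 to 5 rows; each row shifts and turns the commanded pose from where the row before left it, along the tool's axes as they then stand; what a row does not reach is not made up. A row lasts 1/10 s, in which the tool goes at most 50 mm and 8.59 degrees, less where a joint would pass 70% of its speed; a pose out of reach is approached as far as the arm can. A call is refused whole if a number of a shift passes 50 or a number of a turn 8.59, either way. A call with a gripper value outside its range is refused whole. The fingers move at their own pace and stop on an object; the grip force is fixed at half the most. Time passes only in rows, so rows that do not move let the fingers close. It gives the time, the measured TCP pose, the force and the opening at its end, in the units of the state.
- state(): the state, without advancing time (a new reading comes with each control period).
- capture(name): name is "scene" or "top"; returns a dict with "pixels" (400x640x3 uint8, red, green, blue), "depth" (400x640 float32, m along the optical axis (not along the pixel's ray), 0 where there is no reading), "fx", "fy", "cx", "cy" (pixels), "position" and "rotation" of the camera in the world. Camera axes: x right, y down, z forward; pixel columns grow to the right and rows downward; lengths in m; the calibration is good to about 2 mm. A picture is of the moment at which its call begins.
- close_job(): hands the job in, once; it reports no verdict.
Trained networks look in a picture, given as the dict that the camera call returned (one of the last four; its "shot" number tells which), for a name from the list of things; names that differ only in an ending like _2 or _b are one class to them, and where a whole thing is asked for, a point or a joint stands for the part that bears it (a point fixed in the world has none). Each returns a list of dicts, best first, with "score" (0 to 1); they miss things now and then, are a little off and sometimes report something else, mostly with a low value. They report only what shows in the picture. A call takes as long as a camera call.
- outline_of(picture, label): "pixels" (400x640 bool, what is visible of it) and "centre" ([column, row] in pixels, amid what is visible of it).
- mark_of(picture, label): "centre" ([column, row] in pixels: a listed point, or the origin of a listed thing).
The state is a dict: "time_s": time; "joint_pos": joint angles; "dq": joint speeds; "joint_torque": joint torques, N m; "tcp_pos": TCP position; "ee_rot": TCP orientation; "contact_force": force on the tool from outside, world axes, zero at the start; "torque": the same for the moment, N m; "grip_width": opening from 0.0 (shut) to 1.0 (fully open).
Only numpy, scipy, OpenCV 4.12 (cv2) and the standard library are available. Lean on these libraries where they do the work, as an engineer would, in place of code of your own. Each camera call takes 0.05 s, during which the arm holds its last target.

TASK

Three carburetors sit in the cradle with their black covers standing on the springs, and one spring has gone soft. With a fingertip, push each cover well down against its spring and let it up again, one after another from the robot's left to its right; then push the red tag in front of the carburetor with the softest spring fully down, and leave the other two tags standing. Only press and push, lift nothing, leave the loose things on the bench where they lie, and finish clear of everything.

Things in the scene. Friction and masses are not known exactly. Their poses are not given: they have to be found in the camera images.
- cradle: Cradle, fixed to the bench: drip plate 150 (x) x 350 mm (y), two green rails 70 mm high carrying three like carburetors. Origin: on the bench, centre of the plate; x points away from the robot (turned up to 15 degrees), y to the robot's left along the row, z up. Carburetor places: x = 0, y = +100 mm (left), 0 (middle), -100 mm (right). Nothing on it is higher than the covers (152 mm).
- cover_a_top (a point): Centre of the flat top (46 mm across) of a black plastic carburetor cover, 152 mm above the bench when up; moves with it. The cover is a dome 68 mm across, 16 mm high, on a spring; two screws at its rim (heads 9 mm below the top) guide it straight down. Which place this carburetor has varies; all three look alike.
- cover_b_top (a point): Centre of the flat top (46 mm across) of a black plastic carburetor cover, 152 mm above the bench when up; moves with it. The cover is a dome 68 mm across, 16 mm high, on a spring; two screws at its rim (heads 9 mm below the top) guide it straight down. Which place this carburetor has varies; all three look alike.
- cover_c_top (a point): Centre of the flat top (46 mm across) of a black plastic carburetor cover, 152 mm above the bench when up; moves with it. The cover is a dome 68 mm across, 16 mm high, on a spring; two screws at its rim (heads 9 mm below the top) guide it straight down. Which place this carburetor has varies; all three look alike.
- cover_a (a joint): How far cover a is pressed down, in m: 0 = up, 0.014 = bottomed. Its spring lifts it when let go. Resistance grows evenly with depth: some 4 to 5 N for the softest spring pressed right down, 12 to 15 N for the others; the softest is under half as stiff as the other two.
- cover_b (a joint): How far cover b is pressed down, in m: 0 = up, 0.014 = bottomed. Its spring lifts it when let go. Resistance grows evenly with depth: some 4 to 5 N for the softest spring pressed right down, 12 to 15 N for the others; the softest is under half as stiff as the other two.
- cover_c (a joint): How far cover c is pressed down, in m: 0 = up, 0.014 = bottomed. Its spring lifts it when let go. Resistance grows evenly with depth: some 4 to 5 N for the softest spring pressed right down, 12 to 15 N for the others; the softest is under half as stiff as the other two.
- tag_left_hinge (a point): Middle of the hinge line of the red marker tag in front of the left place, fixed on the cradle at x = -60 mm, height 90 mm. The tag is a red steel plate 40 mm wide, 3 mm thick, reaching 60 mm from this line; it leans up and towards the robot.
- tag_middle_hinge (a point): Middle of the hinge line of the red marker tag in front of the middle place, fixed on the cradle at x = -60 mm, height 90 mm. The tag is a red steel plate 40 mm wide, 3 mm thick, reaching 60 mm from this line; it leans up and towards the robot.
- tag_right_hinge (a point): Middle of the hinge line of the red marker tag in front of the right place, fixed on the cradle at x = -60 mm, height 90 mm. The tag is a red steel plate 40 mm wide, 3 mm thick, reaching 60 mm from this line; it leans up and towards the robot.
- tag_left (a joint): Angle of the left tag in rad: 0 = standing, leaning 52 degrees from upright towards the robot; at the start 0 to 0.10, top edge 47 to 51 mm nearer the robot than the hinge and 32 to 38 mm above it. 0.67 = fully down, level, pointing at the robot, upper face 92 mm above the bench. It stays where it is left; 1 to 2 N straight down on its face, 20 to 30 mm out from the hinge, pushes it down.
- tag_middle (a joint): Angle of the middle tag in rad: 0 = standing, leaning 52 degrees from upright towards the robot; at the start 0 to 0.10, top edge 47 to 51 mm nearer the robot than the hinge and 32 to 38 mm above it. 0.67 = fully down, level, pointing at the robot, upper face 92 mm above the bench. It stays where it is left; 1 to 2 N straight down on its face, 20 to 30 mm out from the hinge, pushes it down.
- tag_right (a joint): Angle of the right tag in rad: 0 = standing, leaning 52 degrees from upright towards the robot; at the start 0 to 0.10, top edge 47 to 51 mm nearer the robot than the hinge and 32 to 38 mm above it. 0.67 = fully down, level, pointing at the robot, upper face 92 mm above the bench. It stays where it is left; 1 to 2 N straight down on its face, 20 to 30 mm out from the hinge, pushes it down.
- choke_lever: Loose brass choke lever, 56 mm long, up to 16 mm high, lying on the bench in front of the cradle. Origin: underside, middle.
- jet_cap: Loose black plastic air jet cap, 24 mm across, 16 mm high, on the bench in front of the cradle. Origin: underside centre.
- pin_block: Loose white nylon float hinge pin block with a steel pin, 34 x 18 x 20 mm, on the bench in front of the cradle. Origin: underside centre.
- old_carb: Loose dusty aluminium carburetor without a cover, about 105 x 85 x 95 mm, on the bench to the robot's right (a fixed steel toolbox, 195 mm high, is behind it at the back edge). Origin: underside centre.
- cleaner_can: Loose blue metal can with a pale lid, 65 mm across, 190 mm high, standing on the bench to the robot's left (a fixed blue vice, 140 mm high, is behind it at the back edge). Origin: underside centre.
- screwdriver: Loose orange-handled screwdriver, 200 mm long, lying on the bench to the robot's left. Origin: underside, middle.

How it is judged:
By the outcome, as a careful person would: the job done as asked, in the order asked, and still so for the second after the job is handed in, with the robot touching nothing.
It also fails if it takes over 51 s, if anything falls off the work surface, if the arm or the gripper's body presses on something with over 40 N, if the wrist force passes 120 N, or if a joint passes its speed limit or range.

## Working session

There is one attempt and no reset: what is moved stays moved. The work goes in short steps, Python scripts to look and compute and a tool call to move; the robot and the scene stay as the last step left them, time stands still between calls to the robot, and variables do not carry over. Pictures are saved under pics/ and viewed, and the job is handed in when it is done.

Besides the shell and the picture viewer there is one more tool, called after ">>>" in YAML: its name, and indented under it one key for each argument. arm_command: Moves the arm, as the interface text tells. Its arguments: {"type":"object","properties":{"motion":{"type":"array"}},"required":["motion"]}

```bash
ls; mkdir -p pics; cat > h.py <<'E'
from plant import *
import numpy as np, cv2
from scipy.spatial.transform import Rotation as R
def world(p,c,r,d=None):
    if d is None:
        z=p["depth"]; w=z[int(r)-2:int(r)+3,int(c)-2:int(c)+3]; w=w[w>0]; d=np.median(w)
    v=np.array([(c-p["cx"])/p["fx"]*d,(r-p["cy"])/p["fy"]*d,d])
    return np.array(p["position"])+np.array(p["rotation"])@v
def save(p,n): cv2.imwrite("pics/"+n,p["pixels"][:,:,::-1])
E
python3 - <<'E'
from h import *
s=state(); print(s)
for n in ["scene","top"]:
    p=capture(n); save(p,n+"0.png"); print(n,p["position"],np.round(p["rotation"],3).tolist())
    for l in ["cover_a_top","tag_left_hinge","tag_middle_hinge","tag_right_hinge","cradle"]:
        for m in mark_of(p,l):
            c,r=m["centre"]; print(l,round(m["score"],2),np.round([c,r],1),np.round(world(p,c,r),4))
E
```

```text
pics
{'time_s': 0.0, 'joint_pos': array([-1.25514565,  0.33389804,  0.03984514,  1.46628627, -0.01339162,
        1.3433369 , -0.05850111]), 'dq': array([ 0.00068083, -0.00056181, -0.00024597,  0.0005624 , -0.00019275,
       -0.00013542, -0.00186353]), 'joint_torque': array([ 8.15028106e-04, -6.56359220e+01,  1.33609280e+00, -4.03774381e+01,
       -5.95096266e-02,  4.55445831e-02,  1.68779388e-04]), 'tcp_pos': array([0.26180134, 0.59440822, 0.22165988]), 'ee_rot': array([-3.13993339e+00,  1.10875140e-04,  2.72675252e+00]), 'contact_force': array([ 1.04881239, -0.28781081,  0.24665282]), 'torque': array([-0.02202647, -0.03469393, -0.04753183]), 'grip_width': 0.9959984268428972}
scene [ 1.15189094 -0.80206346  0.72583831] [-2.124, -0.009, 0.686]
cover_a_top 0.58 [351.5 182.7] [ 1.7907 -0.1632  1.3647]
tag_left_hinge 0.74 [334.5 196.9] [ 1.8551 -0.0989  1.429 ]
tag_middle_hinge 0.7 [321.1 210.5] [1.9561 0.0022 1.5301]
tag_middle_hinge 0.68 [298.1 227.9] [2.0392 0.0852 1.6131]
tag_right_hinge 0.73 [298.  229.1] [2.0365 0.0826 1.6105]
cradle 0.66 [338.9 239.3] [ 1.7789 -0.1751  1.3528]
top [0.38491982 0.00568336 1.27299521] [-3.003, -0.012, -1.549]
cover_a_top 0.71 [299.6 190.4] [-1.2009 -1.5802 -0.3129]
cover_a_top 0.35 [360.2 178. ] [-1.7708 -2.15   -0.8827]
tag_left_hinge 0.97 [303.  211.8] [-1.3011 -1.6804 -0.4131]
tag_middle_hinge 0.94 [332.9 202.4] [-1.5883 -1.9676 -0.7003]
tag_right_hinge 0.86 [364.8 201. ] [-1.9055 -2.2847 -1.0174]
cradle 0.58 [328.4 191. ] [-1.4714 -1.8507 -0.5834]
cradle 0.51 [291.9 241.6] [-1.3024 -1.6817 -0.4144]
```

```bash
sed -i 's/np.array(p\["rotation"\])@v/R.from_euler("xyz",p["rotation"]).as_matrix()@v/' h.py
python3 - <<'E'
from h import *
for n in ["scene","top"]:
    p=capture(n); save(p,n+"1.png"); print(n)
    for l in ["cover_a_top","tag_left_hinge","tag_middle_hinge","tag_right_hinge","cradle"]:
        for m in mark_of(p,l):
            c,r=m["centre"]; print(l,round(m["score"],2),np.round([c,r],1),np.round(world(p,c,r),4))
    # black covers: points with height 0.147..0.157
    z=p["depth"]; rr,cc=np.mgrid[:400,:640]
    v=np.stack([(cc-p["cx"])/p["fx"]*z,(rr-p["cy"])/p["fy"]*z,z],-1)
    P=np.array(p["position"])+v@R.from_euler("xyz",p["rotation"]).as_matrix().T
    m=((P[...,2]>0.140)&(P[...,2]<.165)&(z>0)&(P[...,0]>.35)&(abs(P[...,1])<.4)).astype(np.uint8)
    k,lab,st,ce=cv2.connectedComponentsWithStats(m)
    for i in range(1,k):
        if st[i,4]>60:
            q=P[lab==i]; q=q[abs(q[:,2]-np.percentile(q[:,2],90))<.004]; print(st[i].tolist(),np.round(q.mean(0),4),np.round((q.min(0)+q.max(0))/2,4),np.round(np.ptp(q,axis=0),3))
E
```

```text
scene
cover_a_top 0.56 [355.4 183.1] [0.5747 0.0588 0.1516]
cover_a_top 0.51 [302.9 225. ] [ 0.5455 -0.1418  0.0957]
tag_left_hinge 0.84 [333.7 196.2] [ 0.5694 -0.0381  0.149 ]
tag_middle_hinge 0.87 [322.7 213. ] [ 0.6017 -0.1258  0.1507]
tag_middle_hinge 0.25 [331.7 195.8] [0.5073 0.0332 0.0935]
tag_right_hinge 0.75 [296.1 229.8] [ 0.5463 -0.1701  0.0955]
cradle 0.84 [337.5 240.8] [ 0.6604 -0.1363  0.0949]
[343, 180, 20, 13, 189] [0.5697 0.0525 0.1509] [0.5697 0.0533 0.1513] [0.049 0.052 0.006]
[328, 195, 21, 15, 221] [ 0.5915 -0.0447  0.1512] [ 0.5901 -0.0433  0.1515] [0.05  0.049 0.006]
[311, 212, 23, 17, 269] [ 0.6127 -0.1421  0.1505] [ 0.6121 -0.14    0.1507] [0.051 0.051 0.006]
[300, 271, 42, 37, 427] [ 0.7774 -0.346   0.156 ] [ 0.7771 -0.3423  0.1561] [0.025 0.115 0.005]
[362, 301, 46, 55, 1080] [ 0.9253 -0.3441  0.1562] [ 0.9247 -0.3397  0.1578] [0.034 0.12  0.008]
top
cover_a_top 0.81 [299.  190.9] [0.568  0.0557 0.1515]
tag_left_hinge 0.61 [423.5 248.9] [ 0.401  -0.3535  0.0521]
tag_left_hinge 0.6 [302.8 210.3] [0.5148 0.0443 0.0936]
tag_middle_hinge 0.6 [333.3 204.3] [ 0.5362 -0.053   0.095 ]
tag_right_hinge 0.78 [362.2 200.5] [ 0.5509 -0.146   0.0935]
cradle 0.65 [330.6 191.5] [ 0.5685 -0.0413  0.1507]
[406, 78, 41, 56, 818] [ 0.8487 -0.3365  0.1594] [ 0.8553 -0.3395  0.1609] [0.177 0.121 0.008]
[349, 168, 27, 22, 332] [ 0.6134 -0.1382  0.1533] [ 0.613  -0.1376  0.1545] [0.05  0.05  0.007]
[317, 174, 28, 22, 326] [ 0.5917 -0.0409  0.1526] [ 0.5918 -0.0421  0.1535] [0.051 0.049 0.007]
[285, 180, 28, 21, 325] [0.5716 0.0565 0.1532] [0.5707 0.0558 0.1547] [0.05  0.049 0.008]
```

View pics/top0.png

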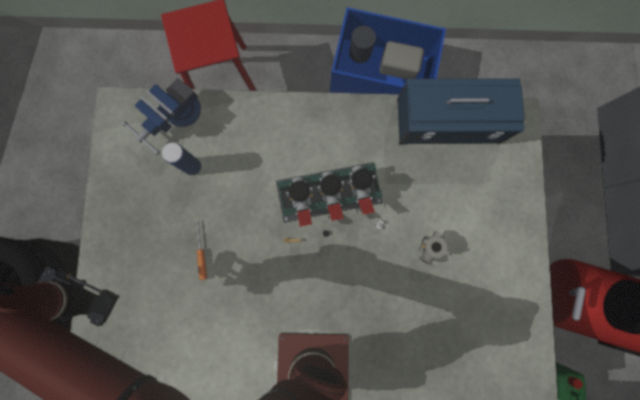

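View pics/scene0.png

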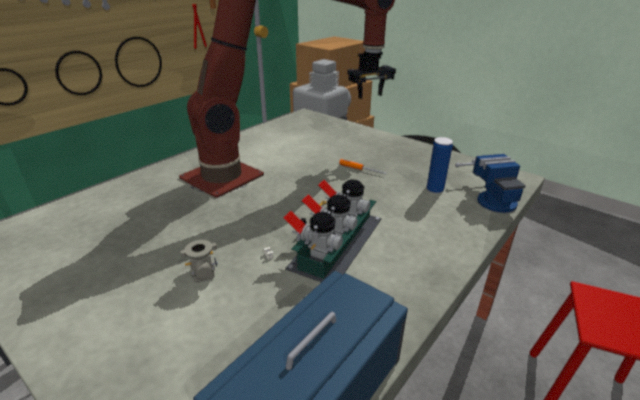

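>>> arm_command:
  motion:
    - [[-20,-15,-5],[0,0,0],0]
    - [[-36,-27,0],[0,0,0],0]
    - [[-36,-27,0],[0,0,0],0]
    - [[-36,-27,0],[0,0,0],0]
    - [[-36,-27,0],[0,0,0],0]

```text
time_s: 1.7
tcp_pos: [0.3632, 0.4145, 0.2277]
ee_rot: [3.141, -0.0, 2.727]
contact_force: [-0.0, 0.2, -0.0]
grip_width: 0.633
```

>>> arm_command:
  motion:
    - [[-36,-27,0],[0,0,0],0]
    - [[-36,-27,0],[0,0,0],0]
    - [[-36,-27,0],[0,0,0],0]
    - [[-36,-27,0],[0,0,0],0]
    - [[-36,-27,0],[0,0,0],0]

```text
time_s: 2.2
tcp_pos: [0.4734, 0.2184, 0.2279]
ee_rot: [3.141, 0.0, 2.727]
contact_force: [1.6, 0.5, 0.6]
grip_width: 0.174
```

>>> arm_command:
  motion:
    - [[-36,-27,0],[0,0,0],0]
    - [[-30,-22,0],[0,0,0],0]
    - [[-15,-10,0],[0,0,0],0]
    - [[0,0,0],[0,0,0],0]
    - [[0,0,0],[0,0,0],0]

```text
time_s: 2.7
tcp_pos: [0.523, 0.1338, 0.2275]
ee_rot: [3.141, -0.0, 2.726]
contact_force: [-0.5, 0.7, 0.7]
grip_width: 0.004
```

```bash
cat > d.py <<'E'
from h import *
import sys
t={'L':(.5708,.0545),'M':(.5917,-.0430),'R':(.6127,-.1395)}
ax=np.array([.977,.212]); 
for k in list(t): t['t'+k]=tuple(np.array(t[k])-.085*ax)
s=state(); p=s["tcp_pos"]; Rm=R.from_euler("xyz",s["ee_rot"]).as_matrix()
print(s["time_s"],p,s["contact_force"],s["grip_width"])
for k in sys.argv[1:]:
    print(k,t[k],(Rm.T@(np.array([*t[k],p[2]])-p)*1000).round(1))
E
python3 d.py L M R tL tM tR
```

```text
2.7 [0.52295854 0.13384905 0.22753487] [-0.50210358  0.71224063  0.74098917] 0.003685509118567582
L (0.5708, 0.0545) [-75.8 -53.3  -0. ]
M (0.5917, -0.043) [-1.342e+02 -1.341e+02 -1.000e-01]
R (0.6127, -0.1395) [-1.924e+02 -2.139e+02 -1.000e-01]
tL (np.float64(0.48775499999999994), np.float64(0.03648)) [  -7.1 -103.3   -0. ]
tM (np.float64(0.508655), np.float64(-0.06102)) [-6.550e+01 -1.841e+02 -1.000e-01]
tR (np.float64(0.529655), np.float64(-0.15752000000000002)) [-1.237e+02 -2.639e+02 -1.000e-01]
```

>>> arm_command:
  motion:
    - [[-30,-21,0],[0,0,0],0]
    - [[-30,-21,10],[0,0,0],0]
    - [[-16,-11,25],[0,0,0],0]
    - [[0,0,20],[0,0,0],0]
    - [[0,0,10],[0,0,0],0]

```text
time_s: 3.2
tcp_pos: [0.5702, 0.0555, 0.1606]
ee_rot: [-3.14, -0.002, 2.728]
contact_force: [-0.0, 1.0, 0.4]
grip_width: 0.004
```

>>> arm_command:
  motion:
    - [[0,0,0],[0,0,0],0]
    - [[0,0,0],[0,0,0],0]

```text
time_s: 3.4
tcp_pos: [0.5714, 0.0558, 0.1633]
ee_rot: [3.141, 0.0, 2.729]
contact_force: [1.4, -0.0, 0.9]
grip_width: 0.006
```

```bash
python3 d.py L; python3 - <<'E'
from h import *
for n in ["top","scene"]:
    p=capture(n); a=p["pixels"][140:260,250:420,::-1]; cv2.imwrite(f"pics/{n}2.png",cv2.resize(a,None,fx=4,fy=4,interpolation=cv2.INTER_CUBIC))
E
```

```text
3.4 [0.57137327 0.05576925 0.16326639] [ 1.39654352 -0.03094489  0.86285592] 0.005633898605701321
L (0.5708, 0.0545) [ 0.  -1.4 -0. ]
```

View pics/scene2.png

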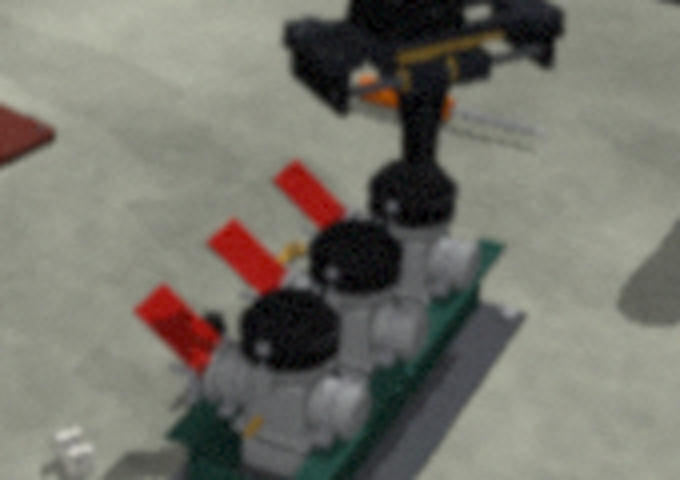

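The shut fingers stand over the centre of the left cover (crop ~(412,180)), so I'll press.

>>> arm_command:
  motion:
    - [[0,-1,6],[0,0,0],0]
    - [[0,0,5],[0,0,0],0]
    - [[0,0,4],[0,0,0],0]
    - [[0,0,0],[0,0,0],0]
    - [[0,0,0],[0,0,0],0]

```text
time_s: 4.0
tcp_pos: [0.5712, 0.0535, 0.148]
ee_rot: [3.141, 0.0, 2.727]
contact_force: [-1.0, 0.3, 6.8]
grip_width: 0.007
```

>>> arm_command:
  motion:
    - [[0,0,4],[0,0,0],0]
    - [[0,0,4],[0,0,0],0]
    - [[0,0,0],[0,0,0],0]
    - [[0,0,0],[0,0,0],0]
    - [[0,0,0],[0,0,0],0]

```text
time_s: 4.5
tcp_pos: [0.5713, 0.0535, 0.1407]
ee_rot: [3.141, 0.001, 2.727]
contact_force: [-3.8, -0.1, 11.9]
grip_width: 0.004
```

>>> arm_command:
  motion:
    - [[0,0,2],[0,0,0],0]
    - [[0,0,0],[0,0,0],0]
    - [[0,0,0],[0,0,0],0]

```text
time_s: 4.8
tcp_pos: [0.5713, 0.0535, 0.1389]
ee_rot: [3.14, 0.001, 2.727]
contact_force: [-4.3, -0.4, 15.0]
grip_width: 0.006
```

>>> arm_command:
  motion:
    - [[0,0,-8],[0,0,0],0]
    - [[0,0,-10],[0,0,0],0]
    - [[0,0,-10],[0,0,0],0]
    - [[0,0,0],[0,0,0],0]
    - [[0,0,0],[0,0,0],0]

```text
time_s: 5.3
tcp_pos: [0.5708, 0.0534, 0.1653]
ee_rot: [-3.141, -0.0, 2.727]
contact_force: [-0.4, -0.0, -0.1]
grip_width: 0.003
```

```bash
python3 d.py M
```

```text
5.3 [0.57079134 0.05338554 0.16525498] [-0.35832866 -0.01326329 -0.07589702] 0.0026455525506754265
M (0.5917, -0.043) [-58.  -79.8  -0. ]
```

>>> arm_command:
  motion:
    - [[0,0,-10],[0,0,0],0]
    - [[-20,-27,0],[0,0,0],0]
    - [[-20,-27,0],[0,0,0],0]
    - [[-18,-26,0],[0,0,0],0]
    - [[0,0,10],[0,0,0],0]

```text
time_s: 5.8
tcp_pos: [0.5926, -0.049, 0.167]
ee_rot: [-3.14, 0.003, 2.72]
contact_force: [0.3, -0.1, 1.0]
grip_width: 0.003
```

>>> arm_command:
  motion:
    - [[0,0,6],[0,0,0],0]
    - [[0,0,6],[0,0,0],0]
    - [[0,0,5],[0,0,0],0]
    - [[0,0,0],[0,0,0],0]
    - [[0,0,0],[0,0,0],0]

```text
time_s: 6.3
tcp_pos: [0.5916, -0.0419, 0.1489]
ee_rot: [3.141, -0.001, 2.728]
contact_force: [-3.2, 2.3, 4.6]
grip_width: 0.004
```

>>> arm_command:
  motion:
    - [[0,0,4],[0,0,0],0]
    - [[0,0,4],[0,0,0],0]
    - [[0,0,0],[0,0,0],0]
    - [[0,0,0],[0,0,0],0]
    - [[0,0,0],[0,0,0],0]

```text
time_s: 6.8
tcp_pos: [0.5919, -0.042, 0.1417]
ee_rot: [3.14, 0.0, 2.728]
contact_force: [-4.4, 1.4, 9.8]
grip_width: 0.005
```

>>> arm_command:
  motion:
    - [[0,0,3],[0,0,0],0]
    - [[0,0,0],[0,0,0],0]
    - [[0,0,0],[0,0,0],0]

```text
time_s: 7.1
tcp_pos: [0.592, -0.0421, 0.1389]
ee_rot: [3.14, 0.0, 2.728]
contact_force: [-5.0, 1.1, 12.9]
grip_width: 0.007
```

>>> arm_command:
  motion:
    - [[0,0,-8],[0,0,0],0]
    - [[0,0,-10],[0,0,0],0]
    - [[0,0,-18],[0,0,0],0]
    - [[0,0,0],[0,0,0],0]
    - [[0,0,0],[0,0,0],0]

```text
time_s: 7.6
tcp_pos: [0.5919, -0.0428, 0.1735]
ee_rot: [3.141, 0.0, 2.727]
contact_force: [-0.4, -0.4, 0.0]
grip_width: 0.004
```

```bash
python3 d.py R
```

```text
7.6 [ 0.59189405 -0.04280343  0.1735427 ] [-0.35080298 -0.36623528  0.01219554] 0.004465149579743523
R (0.6127, -0.1395) [-58.  -80.1  -0. ]
```

>>> arm_command:
  motion:
    - [[-20,-27,0],[0,0,0],0]
    - [[-20,-27,0],[0,0,0],0]
    - [[-18,-26,0],[0,0,0],0]
    - [[0,0,0],[0,0,0],0]
    - [[0,0,10],[0,0,0],0]

```text
time_s: 8.1
tcp_pos: [0.6128, -0.1406, 0.1633]
ee_rot: [-3.142, 0.001, 2.725]
contact_force: [0.5, 0.8, 0.2]
grip_width: 0.006
```

>>> arm_command:
  motion:
    - [[0,0,6],[0,0,0],0]
    - [[0,0,6],[0,0,0],0]
    - [[0,0,4],[0,0,0],0]
    - [[0,0,0],[0,0,0],0]
    - [[0,0,0],[0,0,0],0]

```text
time_s: 8.6
tcp_pos: [0.6128, -0.1393, 0.1478]
ee_rot: [3.141, 0.0, 2.727]
contact_force: [-0.4, 1.6, 1.7]
grip_width: 0.006
```

>>> arm_command:
  motion:
    - [[0,0,4],[0,0,0],0]
    - [[0,0,3],[0,0,0],0]
    - [[0,0,0],[0,0,0],0]
    - [[0,0,0],[0,0,0],0]
    - [[0,0,0],[0,0,0],0]

```text
time_s: 9.1
tcp_pos: [0.613, -0.1397, 0.1409]
ee_rot: [3.141, 0.001, 2.727]
contact_force: [2.5, 1.6, 4.1]
grip_width: 0.005
```

Right is soft. I'll press slightly further and then let up.

>>> arm_command:
  motion:
    - [[0,0,2],[0,0,0],0]
    - [[0,0,0],[0,0,0],0]
    - [[0,0,0],[0,0,0],0]

```text
time_s: 9.4
tcp_pos: [0.6129, -0.1398, 0.1387]
ee_rot: [3.141, 0.0, 2.727]
contact_force: [1.5, 2.0, 3.6]
grip_width: 0.007
```

>>> arm_command:
  motion:
    - [[0,0,-8],[0,0,0],0]
    - [[0,0,-10],[0,0,0],0]
    - [[0,0,-18],[0,0,0],0]
    - [[0,0,0],[0,0,0],0]
    - [[0,0,0],[0,0,0],0]

```text
time_s: 9.9
tcp_pos: [0.6123, -0.1401, 0.1747]
ee_rot: [-3.141, -0.0, 2.726]
contact_force: [0.2, 0.3, 0.2]
grip_width: 0.006
```

```bash
python3 d.py tR; python3 - <<'E'
from h import *
for n in ["top","scene"]:
    p=capture(n); a=p["pixels"][140:260,250:420,::-1]; cv2.imwrite(f"pics/{n}3.png",cv2.resize(a,None,fx=4,fy=4,interpolation=cv2.INTER_CUBIC))
E
```

```text
9.9 [ 0.61231853 -0.14006431  0.17465685] [0.19679801 0.26973492 0.19945319] 0.006422495566662292
tR (np.float64(0.529655), np.float64(-0.15752000000000002)) [ 68.6 -49.3   0. ]
```

View pics/scene3.png

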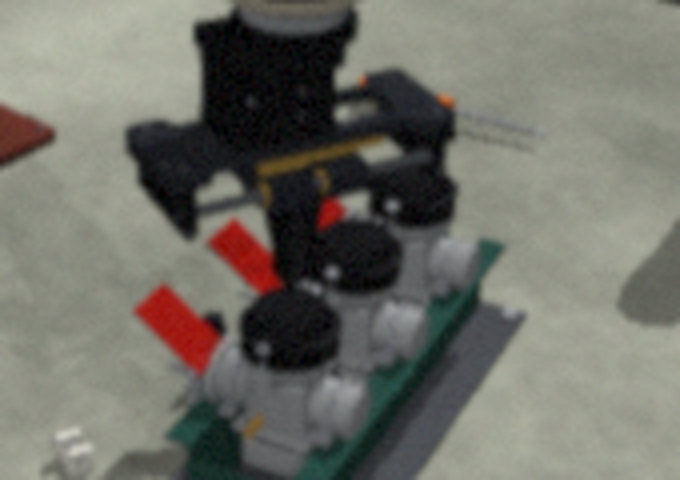

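```bash
python3 - <<'E'
from h import *
p=capture("scene"); z=p["depth"]; rr,cc=np.mgrid[:400,:640]
v=np.stack([(cc-p["cx"])/p["fx"]*z,(rr-p["cy"])/p["fy"]*z,z],-1)
P=np.array(p["position"])+v@R.from_euler("xyz",p["rotation"]).as_matrix().T
s=state(); t=s["tcp_pos"]; Rm=R.from_euler("xyz",s["ee_rot"]).as_matrix()
Q=(P-t)@Rm*1000
m=(z>0)&(abs(Q[...,0])<60)&(abs(Q[...,1])<130)&(Q[...,2]<8)&(Q[...,2]>-200)
q=Q[m]
for a in range(-130,130,20):
    k=q[(q[:,1]>=a)&(q[:,1]<a+20)]
    if len(k)>3: print(a,len(k),np.percentile(k[:,2],[95,100]).round(),k[:,0].min().round(),k[:,0].max().round())
E
```

```text
-110 112 [-94. -92.] -38.0 39.0
-90 281 [-72. -69.] -39.0 39.0
-70 263 [-85. -79.] -33.0 34.0
-50 521 [-82. -74.] -38.0 36.0
-30 487 [-43. -16.] -41.0 37.0
-10 527 [-8.  2.] -42.0 10.0
10 241 [-56. -36.] -40.0 -8.0
30 112 [-83. -76.] -37.0 30.0
50 145 [-84. -80.] -36.0 31.0
70 248 [-72. -70.] -39.0 39.0
90 27 [-98. -94.] -37.0 38.0
```

The gripper body starts 70 mm above the tip, so it clears the covers by 10 mm when the tag is down. I'll go to the right tag.

>>> arm_command:
  motion:
    - [[24,-17,0],[0,0,0],0]
    - [[24,-17,0],[0,0,0],0]
    - [[21,-15,0],[0,0,0],0]
    - [[0,0,10],[0,0,0],0]
    - [[0,0,20],[0,0,0],0]

```text
time_s: 10.55
tcp_pos: [0.5303, -0.1569, 0.1451]
ee_rot: [3.14, 0.002, 2.726]
contact_force: [1.4, 0.8, -0.0]
grip_width: 0.007
```

>>> arm_command:
  motion:
    - [[0,0,10],[0,0,0],0]
    - [[0,0,6],[0,0,0],0]
    - [[0,0,6],[0,0,0],0]
    - [[0,0,6],[0,0,0],0]
    - [[0,0,6],[0,0,0],0]

```text
time_s: 11.05
tcp_pos: [0.5301, -0.1569, 0.1104]
ee_rot: [3.142, 0.001, 2.727]
contact_force: [0.1, 0.2, -0.2]
grip_width: 0.007
```

>>> arm_command:
  motion:
    - [[0,0,6],[0,0,0],0]
    - [[0,0,4],[0,0,0],0]
    - [[0,0,4],[0,0,0],0]
    - [[0,0,0],[0,0,0],0]
    - [[0,0,0],[0,0,0],0]

```text
time_s: 11.55
tcp_pos: [0.5297, -0.1568, 0.0966]
ee_rot: [-3.142, 0.0, 2.727]
contact_force: [-0.2, -0.2, 0.3]
grip_width: 0.004
```

>>> arm_command:
  motion:
    - [[0,0,3],[0,0,0],0]
    - [[0,0,2],[0,0,0],0]
    - [[0,0,0],[0,0,0],0]
    - [[0,0,0],[0,0,0],0]

```text
time_s: 11.95
tcp_pos: [0.5299, -0.1569, 0.0919]
ee_rot: [3.141, 0.0, 2.727]
contact_force: [-0.9, 0.0, 5.4]
grip_width: 0.005
```

```bash
python3 - <<'E'
from h import *
p=capture("scene"); a=p["pixels"][140:260,250:420,::-1]; cv2.imwrite(f"pics/scene4.png",cv2.resize(a,None,fx=4,fy=4,interpolation=cv2.INTER_CUBIC)); print(state()["tcp_pos"],state()["contact_force"])
E
```

```text
[ 0.52992257 -0.15689717  0.09193894] [-0.63905327  0.78950024  6.6252326 ]
```

View pics/scene4.png

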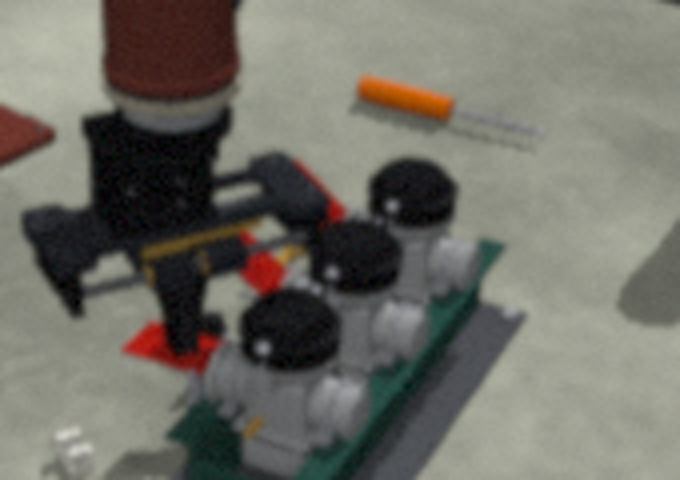

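The right tag now looks level under the finger (crop ~(175,345)). One more small push, then straight up.

>>> arm_command:
  motion:
    - [[0,0,1],[0,0,0],0]
    - [[0,0,0],[0,0,0],0]
    - [[0,0,0],[0,0,0],0]

```text
time_s: 12.3
tcp_pos: [0.53, -0.1569, 0.0917]
ee_rot: [3.141, 0.0, 2.727]
contact_force: [-5.9, 2.4, 15.9]
grip_width: 0.005
```

>>> arm_command:
  motion:
    - [[0,0,-10],[0,0,0],0]
    - [[0,0,-30],[0,0,0],0]
    - [[0,0,-40],[0,0,0],0]
    - [[0,0,-40],[0,0,0],0]
    - [[0,0,-30],[0,0,0],0]

```text
time_s: 12.8
tcp_pos: [0.53, -0.1571, 0.2434]
ee_rot: [3.141, 0.002, 2.726]
contact_force: [0.8, 0.4, -0.6]
grip_width: 0.003
```

>>> arm_command:
  motion:
    - [[0,0,-40],[0,0,0],0]
    - [[20,-25,-20],[0,0,0],0]
    - [[20,-30,0],[0,0,0],0]
    - [[20,-30,0],[0,0,0],0]
    - [[20,-30,0],[0,0,0],0]

```text
time_s: 13.3
tcp_pos: [0.4089, -0.2306, 0.3008]
ee_rot: [3.141, 0.001, 2.727]
contact_force: [0.1, -0.6, -0.1]
grip_width: 0.002
```

>>> arm_command:
  motion:
    - [[0,0,0],[0,0,0],0]
    - [[0,0,0],[0,0,0],0]
    - [[0,0,0],[0,0,0],0]

```text
time_s: 13.6
tcp_pos: [0.4108, -0.2291, 0.3007]
ee_rot: [3.142, 0.0, 2.728]
contact_force: [0.0, -0.0, 0.0]
grip_width: 0.003
```

```bash
python3 - <<'E'
from h import *
import scipy
for n in ["scene","top"]:
    p=capture(n); a=p["pixels"][140:260,250:420,::-1]; cv2.imwrite(f"pics/{n}5.png",cv2.resize(a,None,fx=4,fy=4,interpolation=cv2.INTER_CUBIC))
    z=p["depth"]; rr,cc=np.mgrid[:400,:640]
    v=np.stack([(cc-p["cx"])/p["fx"]*z,(rr-p["cy"])/p["fy"]*z,z],-1)
    P=np.array(p["position"])+v@R.from_euler("xyz",p["rotation"]).as_matrix().T
    c=np.array([.5917,-.043]); ax=np.array([.977,.212]); ay=np.array([-.212,.977])
    u=(P[...,:2]-c)@ax*1000; w=(P[...,:2]-c)@ay*1000
    for k,y in (("L",100),("M",0),("R",-100)):
        m=(z>0)&(abs(w-y)<16)&(u<-65)&(u>-112)&(P[...,2]>.075)
        mc=(z>0)&(np.hypot(w-y,u)<18)&(P[...,2]>.1)
        print(n,k,m.sum(),np.polyfit(u[m],P[...,2][m]*1000,1).round(2) if m.sum()>5 else 0,P[...,2][m].max().round(4) if m.any() else 0,"cover",np.median(P[...,2][mc]).round(4),mc.sum())
print(state()["tcp_pos"],state()["time_s"],state()["contact_force"])
E
```

```text
scene L 120 [-0.82 37.41] 0.1289 cover 0.1507 70
scene M 147 [-0.74 43.66] 0.127 cover 0.1514 84
scene R 121 [-2.000e-02  8.857e+01] 0.0935 cover 0.151 99
top L 125 [-0.76 48.1 ] 0.13 cover 0.1525 107
top M 127 [-0.72 49.72] 0.1305 cover 0.1524 104
top R 147 [2.000e-02 9.363e+01] 0.0985 cover 0.1526 102
[ 0.41088609 -0.22907711  0.30041465] 13.7 [ 0.50644881  0.17433308 -0.89539033]
```

View pics/scene5.png

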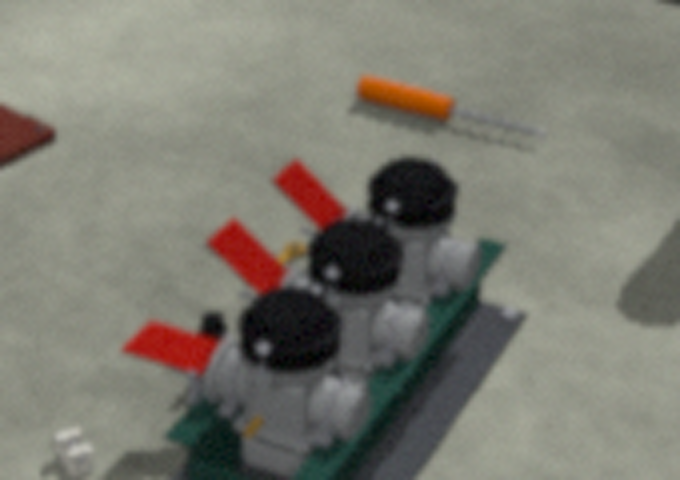

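View pics/top5.png

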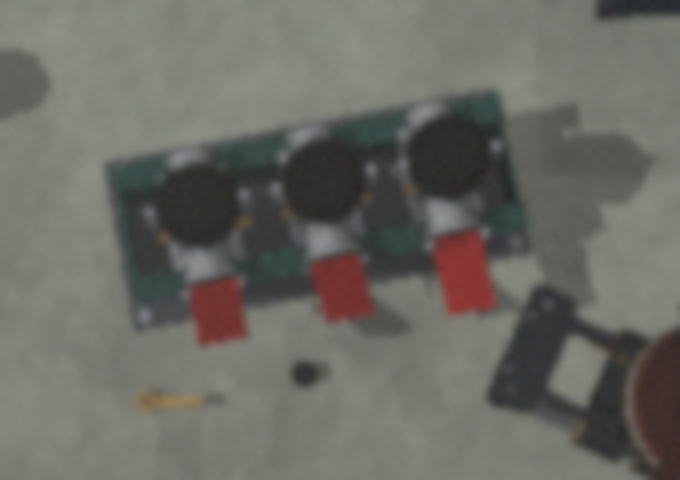

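The right tag is level (slope about 0). The other two still stand with slopes of about 0.72 to 0.82, all covers are up, and the arm is clear.

```bash
python3 -c "
from plant import *
print(close_job())"
```

```text
the job is handed in; nothing more can be done
None
```

I pressed the covers left, middle, right with the shut fingertips, each about 13 mm down, and let each up again. The vertical force near the bottom was about 15 N on the left, 13 N on the middle and 4 N on the right, so the right spring is the soft one. I then pushed the right tag down until it stopped at 92 mm and backed the arm off, up and to the side.

- **Tags:** the right tag is level, within about 1° in both cameras. The left and middle tags still stand, leaning as at the start.
- **Covers:** all three are back up at about 151–153 mm.
- **Loose things:** the lever, jet cap, pin block and screwdriver look undisturbed. I did not check the old carburetor or the cleaner can in the last pictures, but the arm's path stayed away from both.
- **Arm:** it was clear of everything, with forces down to sensor noise, and my last check was at 13.7 s.

No check failed. The force reading was noisy, by about 1 N.

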